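# Slide the waiting jaw model under the free curing lamp

### The job

Take the carrier plate with the full horseshoe-shaped plaster jaw model out of the waiting rack and load it into whichever of the two curing docks is free: slid nose first along the lane under the lamp bar, straight and fully home against the stop, with its grip fin left outside. Keep it level all the way. Leave the other two carriers, the bottle, the cup and the bowl where they are, and leave everything released.

Things in the scene. Friction and masses are not known exactly. Their poses are not given: they have to be found in the camera images.
- horseshoe: The carrier to load (about 350 g): aluminium plate 160 x 60 x 14 mm with a plaster horseshoe (whole jaw, 56 mm wide, x = +3 to +64 mm, top 46 mm high) on its front half and an upright grip fin near its tail. Origin: centre of the plate's underside; x points from tail (-80 mm) to nose (+80 mm), z up. Lies flat on the bench in one of the rack's two places.
- horseshoe_nose (a point): Middle of the horseshoe carrier's nose edge (carrier x = +80 mm), on the underside.
- horseshoe_fin (a point): Top centre of the carrier's upright steel grip fin (carrier x = -62 mm, y = 0), 46 mm above the plate's underside. The fin is 36 mm long along x and 12 mm thick across y.
- half: The other waiting carrier, with half a jaw only (one arm of the horseshoe, on its +y side, top 46 mm high); stays in the rack. Plate, fin, origin and axes as on the horseshoe carrier. 
- busy: Carrier with a small plaster block, top 36 mm high, already home in one of the docks; stays there. Plate, fin, origin and axes as on the horseshoe carrier. 
- dock_a: White fixed curing dock, one of two alike; the one without the busy carrier is free. Origin: on the bench, mid-lane, under the lamp bar; x runs along the lane from its open mouth (robot side, x = -35 mm) to the stop. The lane is 70 mm wide between guide walls 9 mm thick, 54 mm high, from x = -35 to +50 mm. Its floor is the bench itself, no step.
- dock_a_stop (a point): Mid-lane at the bottom of the steel stop's face, dock x = +50 mm. The stop is 22 mm high. A carrier that is home has its nose here, so its origin is at dock x = -30 mm, its tail and fin outside the mouth.
- dock_a_lamp (a point): Centre of the top of the lamp bar that bridges the lane over dock x = -25 to +25 mm, y = -44 to +44 mm: underside 54 mm, top 74 mm above the bench.
- dock_b: White fixed curing dock, one of two alike; the one without the busy carrier is free. Origin: on the bench, mid-lane, under the lamp bar; x runs along the lane from its open mouth (robot side, x = -35 mm) to the stop. The lane is 70 mm wide between guide walls 9 mm thick, 54 mm high, from x = -35 to +50 mm. Its floor is the bench itself, no step.
- dock_b_stop (a point): Mid-lane at the bottom of the steel stop's face, dock x = +50 mm. The stop is 22 mm high. A carrier that is home has its nose here, so its origin is at dock x = -30 mm, its tail and fin outside the mouth.
- dock_b_lamp (a point): Centre of the top of the lamp bar that bridges the lane over dock x = -25 to +25 mm, y = -44 to +44 mm: underside 54 mm, top 74 mm above the bench.
- rack: Fixed low aluminium rack, open at the front. Origin: on the bench, midway between its two places (rack y = +60 and -60 mm; carriers' origins near rack x = 0). Rack x points as the waiting carriers' noses do, out of the rack, roughly to the robot's left. Ahead of x = -10 mm nothing covers the plates and their sides are free.
- rack_cover (a point): Middle of the front top edge of the rack's cover (rack x = -10 mm, 66 mm high). The cover hides tails and fins: x = -82 to -10, y = -125 to +125 mm, underside 56 mm high, 8 mm walls below it at y = -120, 0, +120, back wall behind. Draw a carrier at least 75 mm along rack x before lifting it.
- bottle: Amber bottle, 56 mm diameter, 150 mm high, standing loose near the free space between rack and docks. Origin: centre of its base.
- cup: White ceramic cup, 68 mm diameter, 70 mm high, standing loose. Origin: centre of its base.
- bowl: Dark rubber mixing bowl, 100 mm diameter, 55 mm high, standing loose at the left. Origin: centre of its base.
Things that resemble listed ones, but are neither listed nor needed, are in the scene too. Leave any pink look-alike of the horseshoe alone.

How it is judged:
By the outcome, as a careful person would: the job done as asked, in the order asked, and still so for the second after the job is handed in, with the robot touching nothing.
It also fails if it takes over 58 s, if anything falls off the work surface, if the arm or the gripper's body presses on something with over 40 N, if the wrist force passes 120 N, or if a joint passes its speed limit or range.

### The arm

A 7-joint arm with a two-finger parallel gripper is mounted at the origin on the work surface. World frame = base frame: x ahead of the robot, y to its left, z up, the work surface at z = 0. Lengths are in m, angles in rad, forces in N, time in s.
With the tool pointing down it reaches from about 0.425 to 0.875 m from the base axis. Payload 4.7 kg.
Tool frame: the origin (TCP) lies midway between the tips of the shut fingers; the grasp point (between the pads) lies 19 mm behind it; z points along the fingers, y is the line along which they close (so a half turn about z gives the same grasp; the last joint's range is limited). The gripper opens to 87 mm and grips with 3 to 60 N. Pads are 19 mm wide; open, the fingers measure 117 mm over their backs; the gripper's body (75 mm by 190 mm) begins 51 mm behind the grasp point.
Start: joints at [-1.137, 0.321, -0.07, 1.45, 0.023, 1.371, -0.057], TCP at [0.265, 0.594, 0.223] pointing down, gripper open.
Joint ranges: [-2.86, 2.86], [-0.3, 2.09], [-1.38, 1.24], [0.06, 2.45], [-1.56, 4.7], [0.09, 2.05], [-2.69, 2.69]. Speed limits (rad/s): [2.57, 2.57, 3.14, 3.14, 3.14, 3.14, 3.14].

### API

Orientations are given as a rotation vector (axis times angle).
In Python, from bench import ctrl gives the robot as it stands. The module is installed in compiled form; this text tells all that it offers.
- The arm moves only by the tool carry_out, never from a script. Its argument "steps" is a list of rows, each a list of 7 numbers: the turn, a rotation vector about the world's x, y, z in degrees, then the shift along the world's x, y, z in cm, then the opening, from 0 (shut) to 1 (fully open). A call has 1 to 12 rows; each row is the pose to reach, as a shift and turn from the pose commanded when the call began; what a row does not reach only later rows make up. A row lasts 1/10 s, in which the tool goes at most 50 mm and 8.59 degrees, less where a joint would pass 70% of its speed; a pose out of reach is approached as far as the arm can. A call with a gripper value outside its range is refused whole. The fingers move at their own pace and stop on an object; "squeeze" is the grip in N (left out, the last holds). Time passes only in rows, so rows that repeat a pose let the fingers close. It gives the time, the measured TCP pose, the force, the opening and the grip force at its end, in the units of the state.
- ctrl.get_state(): the state, without advancing time (a new reading comes with each control period).
- ctrl.get_image(name): name is "scene" or "top" or "wrist"; returns a dict with "pixels" (400x640x3 uint8, red, green, blue), "camera_matrix" (3x3 intrinsics, pixels), "cam_to_world" (4x4, takes a point from camera to world coordinates); the wrist camera has in their place "T_tool_cam" (4x4, takes a point from camera to tool coordinates, whose origin is the TCP and whose axes are the flange's). Camera axes: x right, y down, z forward; pixel columns grow to the right and rows downward; lengths in m; the calibration is good to about 2 mm. A picture is of the moment at which its call begins: read the wrist's pose just before it. There is no depth.
- ctrl.close_job(): hands the job in; it is judged then, once.
The state is a dict: "time": time; "joint_positions": joint angles; "qd": joint speeds; "joint_torque": joint torques, N m; "position": TCP position; "tool_rot": TCP orientation; "ft_force": force on the tool from outside, world axes, zero at the start; "torque": the same for the moment, N m; "grip_width": opening from 0.0 (shut) to 1.0 (fully open); "grip_force": force on a finger pad.
Only numpy, scipy, OpenCV 4.12 (cv2) and the standard library are available. Lean on these libraries where they do the work, as an engineer would, in place of code of your own. Each camera call takes 0.05 s, during which the arm holds its last target. There are 200 camera calls.

## Working session

There is one attempt and no reset: what is moved stays moved. The work goes in short steps, Python scripts to look and compute and a tool call to move; the robot and the scene stay as the last step left them, time stands still between calls to the robot, and variables do not carry over. Pictures are saved under pics/ and viewed, at most 10 in all, crops included, and the job is handed in when it is done.

Besides the shell and the picture viewer there is one more tool, called after "Call:" in YAML: its name, and indented under it one key for each argument. carry_out: Moves the arm, as the interface text tells. Its arguments: {"type":"object","properties":{"steps":{"type":"array","items":{"type":"array","items":{"type":"number"}}},"squeeze":{"type":"number"}},"required":["steps"]}

```bash
mkdir -p pics; cat > h.py <<'E'
import numpy as np, cv2
from bench import ctrl
from scipy.spatial.transform import Rotation as R
def grab(n,f=None):
    s=ctrl.get_state(); i=ctrl.get_image(n); p=np.array(i["pixels"])
    K=np.array(i["camera_matrix"])
    if n=="wrist":
        T=np.eye(4);T[:3,:3]=R.from_rotvec(s["tool_rot"]).as_matrix();T[:3,3]=s["position"];T=T@np.array(i["T_tool_cam"])
    else: T=np.array(i["cam_to_world"])
    if f: cv2.imwrite("pics/"+f,p[:,:,::-1]); np.savez("pics/"+f+".npz",p=p,K=K,T=T)
    return p,K,T
def load(f): d=np.load("pics/"+f+".npz"); return d["p"],d["K"],d["T"]
def ray(K,T,u,v):
    d=T[:3,:3]@np.linalg.inv(K)@[u,v,1]; return T[:3,3],d/np.linalg.norm(d)
def plane(K,T,u,v,z):
    o,d=ray(K,T,u,v); return o+d*(z-o[2])/d[2]
def tri(a,b):
    (o,d),(p,e)=a,b
    A=np.stack([d,-e],1); t=np.linalg.lstsq(A,p-o,rcond=None)[0]
    x,y=o+t[0]*d,p+t[1]*e; return (x+y)/2,np.linalg.norm(x-y)
def proj(K,T,P):
    c=np.linalg.inv(T)@np.append(P,1); q=K@c[:3]; return q[:2]/q[2]
E
python3 - <<'E'
from h import *
for n in ("scene","top","wrist"):
    p,K,T=grab(n,n+"0.png"); print(n,K[0,0],T[:3,3].round(3),T[:3,2].round(2))
s=ctrl.get_state();print(s)
E
```

```text
scene 442.79486617247886 [1.623 0.241 0.915] [-0.78 -0.16 -0.61]
top 399.923071110886 [0.386 0.02  1.29 ] [ 0.14  0.01 -0.99]
wrist 343.67809952388785 [0.188 0.629 0.385] [ 0.28 -0.13 -0.95]
{'time': 0.15, 'joint_positions': array([-1.13689554,  0.32165855, -0.07007455,  1.45140899,  0.02261862,
        1.37078276, -0.05688939]), 'qd': array([-5.96418635e-04, -3.07180820e-03,  1.78861171e-04, -4.47613240e-03,
       -1.18602925e-05,  2.41619998e-03, -1.11479533e-03]), 'joint_torque': array([-1.01374240e-03, -4.91795290e+01, -4.05381303e-01, -3.12877929e+01,
       -6.41598366e-02,  4.04875155e-02,  1.30006879e-04]), 'position': array([0.26480945, 0.59315367, 0.22170176]), 'tool_rot': array([-6.54502998e-01, -3.07245253e+00,  2.28971382e-03]), 'ft_force': array([0.65465119, 0.06973588, 0.04438672]), 'torque': array([ 0.01418576, -0.01516403, -0.04862896]), 'grip_force': 0.0, 'grip_width': 1.0016596065427121}
```

View pics/top0.png

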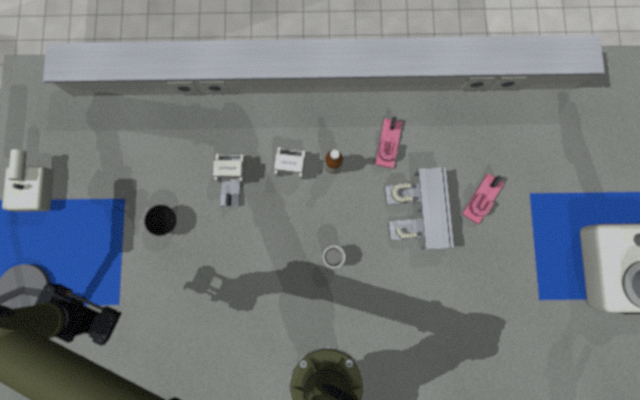

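View pics/scene0.png

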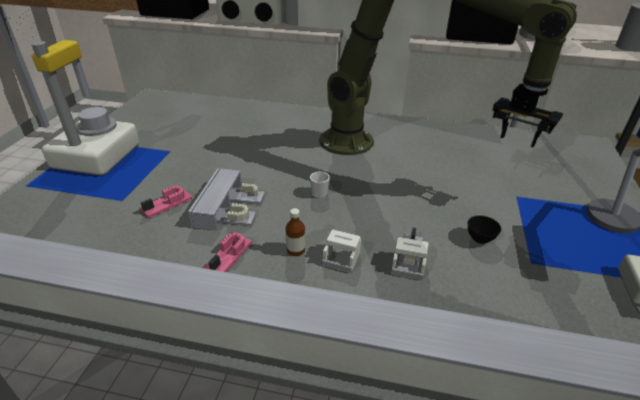

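The top view shows the busy dock at about (229,168), the free dock at (290,160) and the bottle at (334,160). The cup is at (333,257), the bowl at (160,220) and the rack cover at (436,208), with carriers at (402,194) and (405,228). I'll zoom in on these next.

```bash
python3 - <<'E'
from h import *
p,K,T=load("top0.png"); q,K2,T2=load("scene0.png")
a=cv2.resize(p[140:260,265:465],(800,480),interpolation=cv2.INTER_CUBIC)[:,:,::-1]
cv2.imwrite("pics/z1.png",a)
b=cv2.resize(q[160:280,180:440],(780,360),interpolation=cv2.INTER_CUBIC)[:,:,::-1]
cv2.imwrite("pics/z2.png",b)
for n,u,v,z in [("A",402,194,.02),("B",405,228,.02),("rack",421,209,.066),("free",290,160,.074),("bottle",334,165,.0),("busyd",229,168,.074),("cup",333,257,.07)]: print(n,plane(K,T,u,v,z).round(3))
E
```

```text
A [ 0.586 -0.251  0.02 ]
B [ 0.477 -0.256  0.02 ]
rack [ 0.532 -0.298  0.066]
free [0.69  0.104 0.074]
bottle [ 0.69  -0.036  0.   ]
busyd [0.668 0.294 0.074]
cup [ 0.389 -0.024  0.07 ]
```

View pics/z1.png

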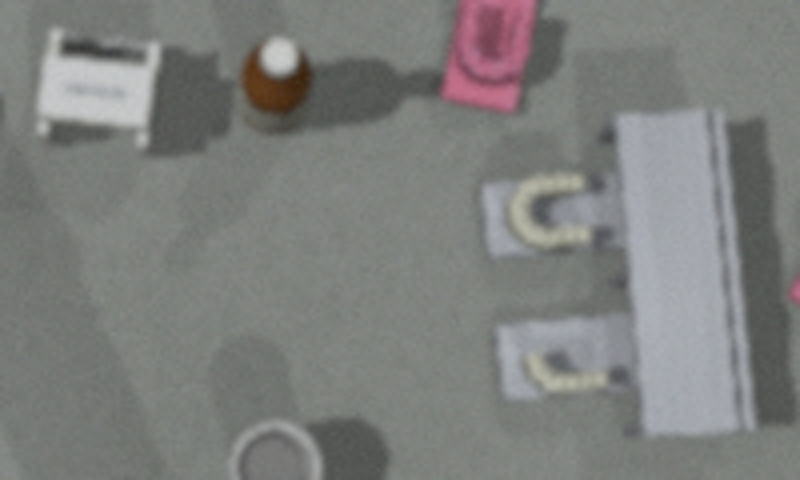

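View pics/z2.png

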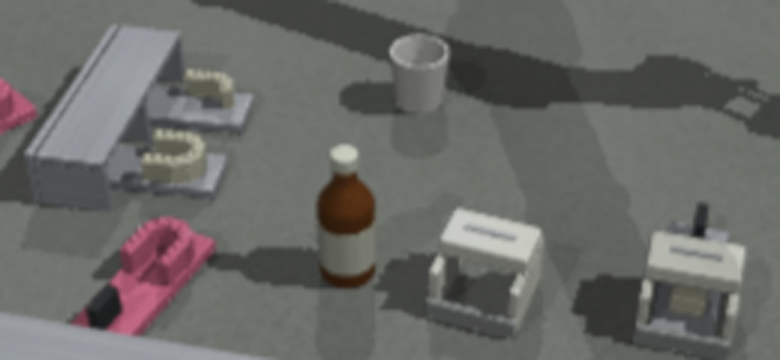

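The carrier at (402,194) holds the full horseshoe. The half jaw is at (405,228), and the free dock is the one next to the bottle. I'll move the wrist camera over the rack.

Call:
carry_out:
  steps:
    - [0,0,-40,16,-40,3,1]
    - [0,0,-40,16,-40,3,1]
    - [0,0,-40,16,-40,3,1]
    - [0,0,-40,16,-40,3,1]
    - [0,0,-40,16,-40,3,1]
    - [0,0,-40,16,-40,3,1]
    - [0,0,-40,16,-40,3,1]
    - [0,0,-40,16,-40,3,1]
    - [0,0,-40,16,-40,3,1]
    - [0,0,-40,16,-40,3,1]
    - [0,0,-40,16,-40,3,1]

```text
time: 1.25
position: [0.4249, 0.1933, 0.2526]
tool_rot: [-1.668, -2.662, -0.001]
ft_force: [0.4, -0.4, -0.0]
grip_width: 0.997
grip_force: 0.0
```

Call:
carry_out:
  steps:
    - [0,0,-21,14,-37,3,1]
    - [0,0,-21,14,-37,3,1]
    - [0,0,-21,14,-37,3,1]
    - [0,0,-21,14,-37,3,1]
    - [0,0,-21,14,-37,3,1]
    - [0,0,-21,14,-37,3,1]
    - [0,0,-21,14,-37,3,1]
    - [0,0,-21,14,-37,3,1]
    - [0,0,-21,14,-37,3,1]
    - [0,0,-21,14,-37,3,1]
    - [0,0,-21,14,-37,3,1]

```text
time: 2.35
position: [0.5654, -0.1734, 0.2819]
tool_rot: [-2.118, -2.318, -0.001]
ft_force: [-0.2, 1.2, 0.6]
grip_width: 1.004
grip_force: 0.0
```

```bash
python3 - <<'E'
from h import *
p,K,T=grab("wrist","w1.png"); s=ctrl.get_state()
print(s["position"].round(4),R.from_rotvec(s["tool_rot"]).as_matrix().round(3),s["joint_positions"].round(2),s["time"],T[:3,3].round(3),T[:3,2].round(2))
grab("top","top1.png")
E
```

```text
[ 0.5653 -0.1734  0.2821] [[-0.09   0.996 -0.001]
 [ 0.996  0.09   0.001]
 [ 0.002 -0.    -1.   ]] [-0.36  0.2   0.72  1.53 -0.13  1.46  0.46] 2.4 [ 0.558 -0.088  0.445] [ 0.03 -0.3  -0.95]
```

View pics/w1.png

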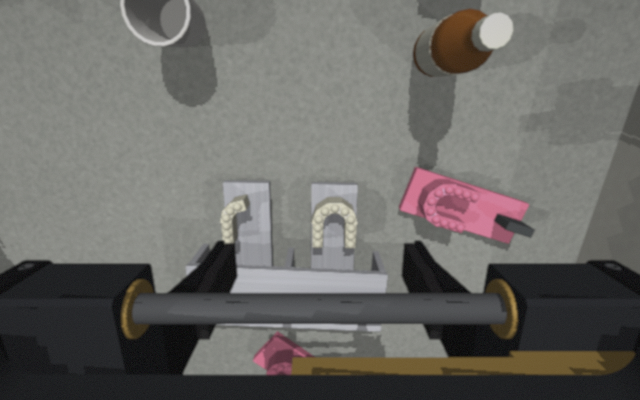

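The wrist view shows the horseshoe carrier's nose edge at about (311–357, 185), with the half carrier to its left at x≈247. The cup is at (157,15) and the bottle base at about (440,60). I'll get the plate edges precisely here, then from a second position.

```bash
cat > plate.py <<'E'
from h import *
def sub(f,rows,c0,c1,col=False):
    "fit both side edges of plate by gradient along rows; returns line fits u=a*v+b"
def nose(p,K,T,c,z,side=.0):
    """c: predicted carrier origin x,y,heading(rad). refine edges by sampling gradient along normals, in image"""
    g=cv2.GaussianBlur(cv2.cvtColor(p,cv2.COLOR_RGB2GRAY),(0,0),.8).astype(np.float32)
    ch,sh=np.cos(c[2]),np.sin(c[2]); ex=np.array([ch,sh]); ey=np.array([-sh,ch]); o=np.array(c[:2])
    def edge(pts,n):
        out=[]
        for q in pts:
            t=np.arange(-.010,.0101,.0005)
            uv=np.array([proj(K,T,np.append(o+q+n*s,z)) for s in t],np.float32)
            v=cv2.remap(g,uv[:,0].reshape(-1,1),uv[:,1].reshape(-1,1),cv2.INTER_LINEAR).ravel()
            d=-np.gradient(v); d[d<0]=0; i=d.argmax(); w=d[max(0,i-3):i+4]
            out.append(o+q+n*(t[max(0,i-3):i+4]@w/w.sum()))
        return np.array(out)
    N=edge([.08*ex+y*ey for y in np.linspace(-.02,.02,15)],ex)
    L=edge([x*ex+.03*ey for x in np.linspace(.015,.072,20)],ey)
    Rr=edge([x*ex-.03*ey for x in np.linspace(.015,.072,20)],-ey)
    def fit(a):
        l=cv2.fitLine(a.astype(np.float32),cv2.DIST_HUBER,0,.001,.001).ravel(); return l[2:],l[:2]
    (nl,dl),(nr,dr),(nn,dn)=fit(L),fit(Rr),fit(N)
    dl*=np.sign(dl@ex); dr*=np.sign(dr@ex); d=(dl+dr)/np.linalg.norm(dl+dr); e=np.array([-d[1],d[0]])
    w=(nl-nr)@e; mid=(nl+nr)/2
    nm=mid+d*((nn-mid)@d)
    an=lambda q:np.degrees(np.arctan2(q[1],q[0]))
    print("nose",nm.round(4),"head L,R,N",an(dl).round(2),an(dr).round(2),(an(dn)%180).round(2),"width",w.round(4))
    return nm,d,w
E
python3 - <<'E'
from plate import *
p,K,T=load("w1.png")
a=plane(K,T,311,185,.014);b=plane(K,T,357,185,.014);print(a.round(4),b.round(4))
m=(a+b)/2; h=np.radians(94.6)
for z in (.010,.014,.018):
    c=[m[0]-.08*np.cos(h),m[1]-.08*np.sin(h),h]; nm,d,w=nose(p,K,T,c,z)
# height from top view
q,K2,T2=load("top0.png")
nm,d,w=nose(q,K2,T2,[m[0]-.08*np.cos(h),m[1]-.08*np.sin(h),h],.014)
# bright horseshoe apex etc. dock & bottle from top, scene
print("bottle",plane(K,T,440,68,0).round(3),"cup",plane(K,T,157,30,0).round(3))
g=cv2.cvtColor(q,cv2.COLOR_RGB2HSV)
for r in (slice(140,185),):
    mk=((g[:,:,2]>185)&(g[:,:,1]<35)).astype(np.uint8); mk[:r.start]=0; mk[r.stop:]=0
    n,l,st,ce=cv2.connectedComponentsWithStats(mk)
    for i in range(1,n):
        if st[i,4]>60:
            cnt=cv2.findContours((l==i).astype(np.uint8),0,2)[0][0]; print(st[i],cv2.minAreaRect(cnt), plane(K2,T2,*ce[i],.074).round(4))
E
```

```text
[ 0.5582 -0.2048  0.014 ] [ 0.6176 -0.1995  0.014 ]
nose [ 0.5872 -0.202 ] head L,R,N 96.85 96.15 2.42 width 0.0595
nose [ 0.5874 -0.2011] head L,R,N 96.03 96.22 3.05 width 0.0593
nose [ 0.587  -0.1998] head L,R,N 96.26 95.77 3.08 width 0.059
nose [ 0.5866 -0.2023] head L,R,N 99.56 95.61 4.74 width 0.0564
bottle [ 0.702 -0.049  0.   ] cup [ 0.363 -0.037  0.   ]
[  5 150  11  35 189] ((10.976922988891602, 167.1846160888672), (7.690153121948242, 34.853759765625), 7.125016689300537) [0.6779 0.9774 0.074 ]
[275 154  28  17 313] ((288.3670654296875, 162.3522186279297), (25.91094970703125, 13.882405281066895), 7.431407928466797) [0.6831 0.1091 0.074 ]
[214 161  26  14 265] ((226.5, 167.5), (13.0, 25.0), 90.0) [0.6689 0.3005 0.074 ]
```

Call:
carry_out:
  steps:
    - [0,0,0,2.6,-7.3,-12,1]
    - [0,0,0,2.6,-7.3,-12,1]
    - [0,0,0,2.6,-7.3,-12,1]
    - [0,0,0,2.6,-7.3,-12,1]
    - [0,0,0,2.6,-7.3,-12,1]
    - [0,0,0,2.6,-7.3,-12,1]

```text
time: 3.05
position: [0.5923, -0.2478, 0.1646]
tool_rot: [2.119, 2.316, 0.004]
ft_force: [0.0, -0.3, 0.7]
grip_width: 0.999
grip_force: 0.0
```

```bash
python3 - <<'E'
from plate import *
p,K,T=grab("wrist","w2.png"); s=ctrl.get_state(); print(s["position"].round(4))
h=np.radians(95.2); m=np.array([.587,-.201])
for z in (.006,.010,.014,.018): nose(p,K,T,[m[0]-.08*np.cos(h),m[1]-.08*np.sin(h),h],z)
E
```

```text
[ 0.5925 -0.248   0.1649]
nose [ 0.5882 -0.2018] head L,R,N 92.99 94.03 4.18 width 0.0608
nose [ 0.5878 -0.2013] head L,R,N 92.88 95.21 4.18 width 0.0604
nose [ 0.588  -0.2008] head L,R,N 92.67 94.89 4.19 width 0.0596
nose [ 0.5879 -0.2003] head L,R,N 92.77 94.76 4.18 width 0.0588
```

View pics/w2.png

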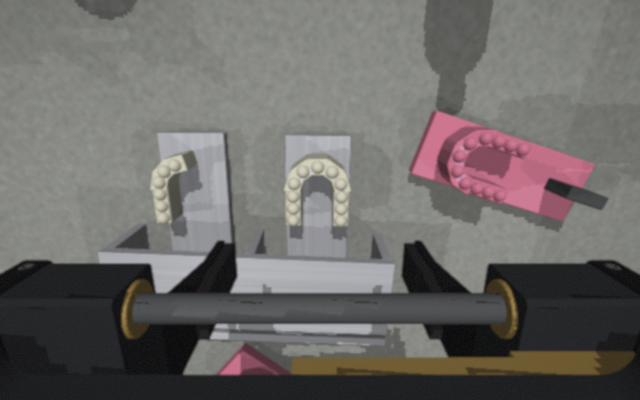

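The second view agrees: 60 mm width at z≈13 mm, nose at (.588,-.201), heading 94.4°. I'll descend and grip the plate sides 45 mm behind the nose.

Call:
carry_out:
  steps:
    - [0,0,-0.7,-0.1,0.2,-4,1]
    - [0,0,-0.7,-0.1,0.2,-8,1]
    - [0,0,-0.7,-0.1,0.2,-11,1]
    - [0,0,-0.7,-0.1,0.2,-13,1]
    - [0,0,-0.7,-0.1,0.2,-14.5,1]
    - [0,0,-0.7,-0.1,0.2,-15.4,1]
    - [0,0,-0.7,-0.1,0.2,-15.8,1]
    - [0,0,-0.7,-0.1,0.2,-15.8,1]
    - [0,0,-0.7,-0.1,0.2,-15.8,1]

```text
time: 4.0
position: [0.5908, -0.2478, 0.0058]
tool_rot: [2.136, 2.301, 0.001]
ft_force: [0.3, 0.3, 0.0]
grip_width: 0.998
grip_force: 0.0
```

Call:
carry_out:
  steps:
    - [0,0,0,0,0,0,0.6]
    - [0,0,0,0,0,0,0.6]
    - [0,0,0,0,0,0,0.6]
    - [0,0,0,0,0,0,0.6]
    - [0,0,0,0,0,0,0.6]
    - [0,0,0,0,0,0,0.6]
    - [0,0,0,0,0,0,0.6]
    - [0,0,0,0,0,0,0.6]
  squeeze: 20

```text
time: 4.8
position: [0.5902, -0.2474, 0.0047]
tool_rot: [2.137, 2.302, 0.0]
ft_force: [0.9, 0.3, 0.4]
grip_width: 0.685
grip_force: 20.0
```

Call:
carry_out:
  steps:
    - [0,0,0,-0.1,0.8,0.1,0.6]
    - [0,0,0,-0.2,2,0.1,0.6]
    - [0,0,0,-0.3,3.5,0.1,0.6]
    - [0,0,0,-0.4,5,0.1,0.6]
    - [0,0,0,-0.5,6.5,0.1,0.6]
    - [0,0,0,-0.6,8,0.1,0.6]
    - [0,0,0,-0.7,9.2,0.1,0.6]
    - [0,0,0,-0.8,10,0.1,0.6]
    - [0,0,0,-0.8,10.5,0.1,0.6]
    - [0,0,0,-0.8,10.5,0.1,0.6]

```text
time: 5.8
position: [0.582, -0.1415, 0.0056]
tool_rot: [-2.136, -2.303, -0.001]
ft_force: [0.2, 0.5, -4.5]
grip_width: 0.687
grip_force: 20.0
```

Call:
carry_out:
  steps:
    - [0,0,0,0,0,-0.1,1]
    - [0,0,0,0,0,-0.1,1]
    - [0,0,0,0,0,-0.1,1]
    - [0,0,0,0,0,-0.1,1]
    - [0,0,0,0,0,0,1]

```text
time: 6.3
position: [0.582, -0.1428, 0.0057]
tool_rot: [2.138, 2.302, 0.0]
ft_force: [0.5, 0.4, 0.9]
grip_width: 0.979
grip_force: 0.0
```

```bash
python3 - <<'E'
from plate import *
p,K,T=grab("wrist","w3.png"); s=ctrl.get_state(); print(s["position"].round(4),s["joint_positions"].round(2),s["grip_width"])
q,K2,T2=grab("top","top3.png"); 
h=np.radians(94.4); m=np.array([.58,-.096])
nose(p,K,T,[m[0]-.08*np.cos(h),m[1]-.08*np.sin(h),h],.014)
E
```

```text
[ 0.5821 -0.1427  0.0059] [-0.34  0.48  0.65  1.82 -0.35  0.96  0.54] 0.9873428404430832
nose [ 0.5773 -0.0956] head L,R,N 90.69 106.89 4.46 width 0.0622
```

View pics/w3.png

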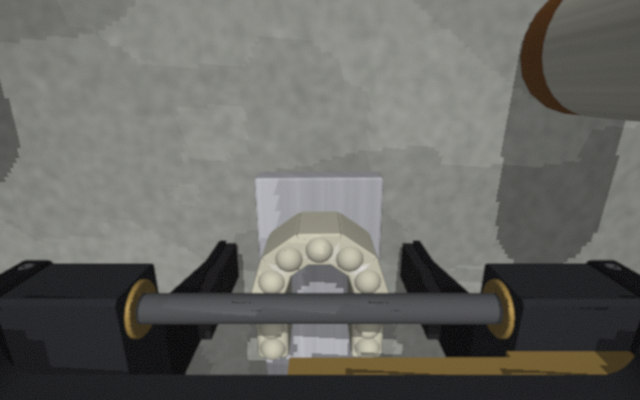

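The picture shows the plate straight between the fingers, with its nose edge at (256–382,178). I'll regrip nearer the middle of the plate, then lift.

Call:
carry_out:
  steps:
    - [0,0,0,0.1,-1.5,0,1]
    - [0,0,0,0.2,-3,0,1]
    - [0,0,0,0.4,-4.7,0,1]
    - [0,0,0,0.4,-4.7,0,1]
    - [0,0,0,0.4,-4.7,0,1]
    - [0,0,0,0.4,-4.7,0,0.5]
    - [0,0,0,0.4,-4.7,0,0.5]
    - [0,0,0,0.4,-4.7,0,0.5]
    - [0,0,0,0.4,-4.7,0,0.5]
    - [0,0,0,0.4,-4.7,0,0.5]
    - [0,0,0,0.4,-4.7,0,0.5]
    - [0,0,0,0.4,-4.7,0,0.5]
  squeeze: 45

```text
time: 7.6
position: [0.586, -0.1889, 0.0056]
tool_rot: [-2.137, -2.302, -0.001]
ft_force: [-0.4, 1.6, 1.5]
grip_width: 0.684
grip_force: 45.0
```

Call:
carry_out:
  steps:
    - [0,0,0,0,0,0,0.5]
    - [0,0,0,0,0,0.5,0.5]
    - [0,0,0,0,0,1,0.5]
    - [0,0,0,0,0,1,0.5]
    - [0,0,0,0,0,1,0.5]

```text
time: 8.1
position: [0.5858, -0.1896, 0.0156]
tool_rot: [2.138, 2.302, -0.0]
ft_force: [0.1, 0.4, -4.4]
grip_width: 0.683
grip_force: 45.0
```

```bash
python3 - <<'E'
from h import *
s=ctrl.get_state(); print(s["ft_force"],s["torque"],s["joint_positions"].round(2))
q,K,T=load("top3.png")
cv2.imwrite("pics/z3.png",cv2.resize(q[140:215,205:310],(800,571),interpolation=cv2.INTER_CUBIC)[:,:,::-1])
E
```

```text
[ 0.07197409  0.35346513 -4.35219497] [-0.13265803  0.00871723 -0.04280337] [-0.26  0.5   0.66  1.77 -0.36  1.    0.61]
```

Call:
carry_out:
  steps:
    - [0,0,0,0,0,-0.5,0.5]
    - [0,0,0,0,0,-1,0.5]
    - [0,0,0,0,0,-1,0.5]
    - [0,0,0,0,0,-1,1]
    - [0,0,0,0,0,-1,1]
    - [0,0,0,0,0,-1,1]
    - [0,0,0,-0.2,2,-1,1]
    - [0,0,0,-0.2,2,-1,1]
    - [0,0,0,-0.2,2,-1,1]

```text
time: 9.0
position: [0.5843, -0.1692, 0.0057]
tool_rot: [2.136, 2.303, 0.0]
ft_force: [-0.2, -0.7, -0.7]
grip_width: 0.994
grip_force: 0.0
```

Call:
carry_out:
  steps:
    - [0,0,0,0,0,0,0.5]
    - [0,0,0,0,0,0,0.5]
    - [0,0,0,0,0,0,0.5]
    - [0,0,0,0,0,0,0.5]
    - [0,0,0,0,0,0,0.5]
    - [0,0,0,0,0,0,0.5]
    - [0,0,0,0,0,0.5,0.5]
    - [0,0,0,0,0,1,0.5]
    - [0,0,0,0,0,1,0.5]
    - [0,0,0,0,0,1,0.5]
  squeeze: 50

```text
time: 10.0
position: [0.5839, -0.1692, 0.0156]
tool_rot: [-2.137, -2.302, -0.0]
ft_force: [-0.1, -0.1, -4.2]
grip_width: 0.684
grip_force: 50.0
```

```bash
python3 - <<'E'
from plate import *
s=ctrl.get_state(); print(s["ft_force"],s["torque"],s["joint_positions"].round(2))
p,K,T=grab("wrist","w4.png"); h=np.radians(94.4); m=np.array([.578,-.0957])
for z in (.016,.020,.024): nose(p,K,T,[m[0]-.08*np.cos(h),m[1]-.08*np.sin(h),h],z)
E
```

```text
[-0.07132946 -0.08551681 -4.24760393] [-0.09228365  0.00112793  0.04004519] [-0.29  0.48  0.66  1.79 -0.35  0.99  0.58]
nose [ 0.5784 -0.0959] head L,R,N 88.11 101.03 4.51 width 0.0658
nose [ 0.5781 -0.0956] head L,R,N 88.49 100.44 4.49 width 0.0651
nose [ 0.5778 -0.0954] head L,R,N 88.21 101.13 4.53 width 0.0638
```

View pics/z3.png

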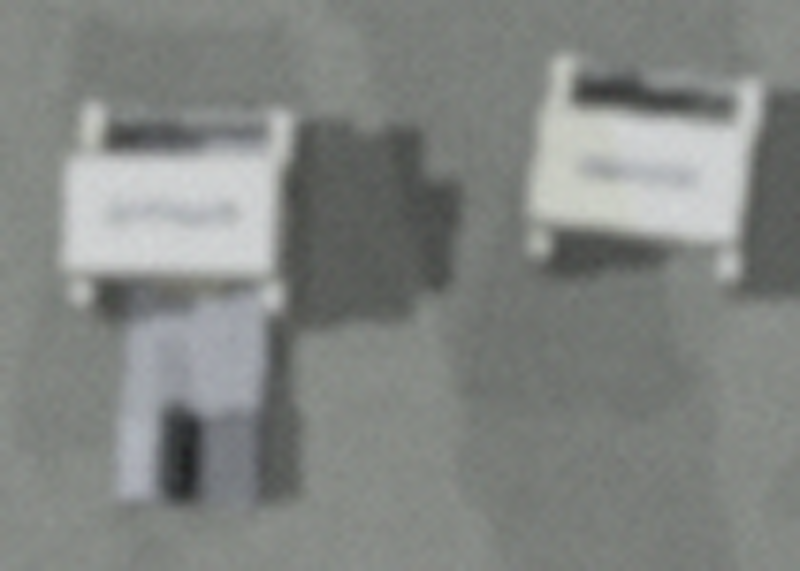

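The zoom shows the free dock's lamp bar corners at about (540,103), (752,128), (527,220) and (735,243) in the crop, so the dock heads about -6.5°. The carrier is held level. I'll lift it, turn it, and look at the dock.

Call:
carry_out:
  steps:
    - [0,0,0,0,0,1.5,0.5]
    - [0,0,0,0,0,4,0.5]
    - [0,0,0,0,0,7,0.5]
    - [0,0,0,0,0,10,0.5]
    - [0,0,0,0,0,13,0.5]
    - [0,0,0,0,0,16,0.5]
    - [0,0,0,0,0,19,0.5]
    - [0,0,0,0,0,21,0.5]
    - [0,0,0,0,0,22.5,0.5]
    - [0,0,0,0,0,23,0.5]
    - [0,0,0,0,0,23,0.5]

```text
time: 11.15
position: [0.584, -0.1696, 0.246]
tool_rot: [2.137, 2.302, 0.001]
ft_force: [-0.3, -0.6, -5.5]
grip_width: 0.679
grip_force: 50.0
```

Call:
carry_out:
  steps:
    - [0,0,-3,-0.5,1,0,0.5]
    - [0,0,-8,-1,2,0,0.5]
    - [0,0,-13,-1.5,4,0,0.5]
    - [0,0,-18,-2,6,0,0.5]
    - [0,0,-23,-2.5,8,0,0.5]
    - [0,0,-28,-3,10,0,0.5]
    - [0,0,-33,-3,12,0,0.5]
    - [0,0,-38,-4,14,0,0.5]
    - [0,0,-43,-4,15,0,0.5]
    - [0,0,-48,-4,16,0,0.5]
    - [0,0,-50,-4,16,0,0.5]
    - [0,0,-50,-4,16,0,0.5]

```text
time: 12.35
position: [0.543, -0.0091, 0.2441]
tool_rot: [-2.91, -1.184, 0.004]
ft_force: [-0.3, -0.5, -4.9]
grip_width: 0.686
grip_force: 50.0
```

Call:
carry_out:
  steps:
    - [0,0,-4,0,1,0,0.5]
    - [0,0,-9,0,2,0,0.5]
    - [0,0,-14,0,4,0,0.5]
    - [0,0,-19,0,6,0,0.5]
    - [0,0,-24,0,8,0,0.5]
    - [0,0,-29,0,9.5,0,0.5]
    - [0,0,-34,0,10.5,0,0.5]
    - [0,0,-39,0,11.5,0,0.5]
    - [0,0,-44,0,12,0,0.5]
    - [0,0,-48,0,12,0,0.5]
    - [0,0,-51,0,12,0,0.5]
    - [0,0,-51,0,12,0,0.5]

```text
time: 13.55
position: [0.5435, 0.11, 0.2447]
tool_rot: [3.135, -0.185, -0.002]
ft_force: [0.2, 0.3, -3.9]
grip_width: 0.68
grip_force: 50.0
```

```bash
python3 - <<'E'
from h import *
s=ctrl.get_state(); Rm=R.from_rotvec(s["tool_rot"]).as_matrix()
print(s["position"].round(4),np.degrees(np.arctan2(Rm[1,0],Rm[0,0])),Rm[2].round(3),s["joint_positions"].round(2),s["ft_force"].round(1),s["torque"].round(2))
grab("wrist","w5.png")
E
```

```text
[0.5435 0.11   0.2447] -6.752751145990085 [-0.001  0.001 -1.   ] [-0.88  0.12  0.7   1.68 -0.08  1.37 -1.87] [ 0.2  0.3 -3.9] [-0.01  0.14  0.04]
```

View pics/w5.png

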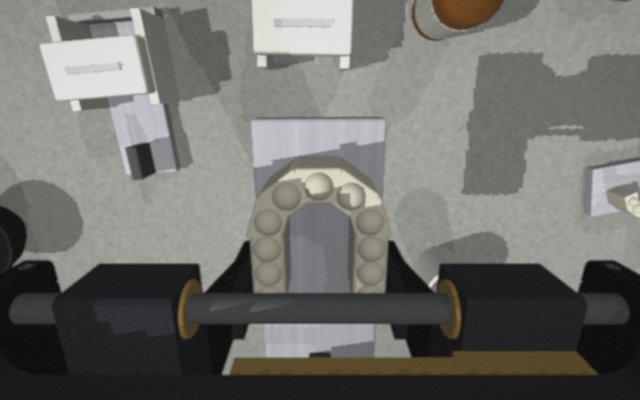

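The wrist view shows the free dock's lamp bar with its front edge at row ~55, columns 254–351. The mouth wall ends are at about (262,65) and (345,65), and the lane is aligned with the image. I'll take a second view from a different position to measure it.

Call:
carry_out:
  steps:
    - [0,0,0,2,0,2,0.5]
    - [0,0,0,4,0,4,0.5]
    - [0,0,0,5,0,5,0.5]
    - [0,0,0,5,0,5,0.5]
    - [0,0,0,5,0,5,0.5]

```text
time: 14.1
position: [0.5934, 0.1102, 0.2946]
tool_rot: [3.135, -0.184, -0.003]
ft_force: [-0.4, -0.6, -5.2]
grip_width: 0.681
grip_force: 50.0
```

```bash
cat > dock.py <<'E'
from h import *
def comp(p,seed):
    m=((p.min(2)>185)).astype(np.uint8); m=cv2.morphologyEx(m,cv2.MORPH_CLOSE,np.ones((3,3)))
    n,l,st,c=cv2.connectedComponentsWithStats(m); k=l[seed[1],seed[0]]
    return (l==k),st[k]
E
python3 - <<'E'
from dock import *
grab("wrist","w6.png")
for f,seed in (("w5.png",(305,10)),("w6.png",(305,90))):
    p,K,T=load(f); print(T[:3,3].round(3),[p[r,300].tolist() for r in (5,10,45,75,90,120)])
    for thr in (150,170,190):
        m=(p.min(2)>thr).astype(np.uint8); n,l,st,c=cv2.connectedComponentsWithStats(m)
        print(thr,[st[i].tolist() for i in range(1,n) if st[i,4]>300])
    for r in range(0,170,6):
        u=np.where(p[r].min(1)[200:420]>170)[0]+200
        if len(u): print(r,u.min(),u.max(),len(u))
E
```

```text
[0.627 0.102 0.408] [[224, 224, 223], [225, 224, 223], [228, 227, 226], [135, 137, 131], [138, 139, 134], [165, 167, 172]]
150 [[251, 0, 102, 69, 5541], [14, 7, 372, 283, 33304], [384, 39, 244, 250, 17637], [326, 63, 57, 53, 1747], [590, 161, 50, 56, 1525], [279, 169, 103, 38, 1536], [260, 324, 114, 33, 2836]]
170 [[252, 0, 100, 55, 5287], [40, 8, 107, 104, 6246], [110, 92, 58, 83, 2328], [251, 120, 134, 47, 4099], [591, 162, 49, 54, 1345], [280, 169, 101, 38, 999], [266, 325, 50, 32, 696]]
190 [[253, 0, 99, 54, 5082], [40, 36, 106, 64, 5272], [117, 106, 14, 68, 318], [253, 122, 23, 44, 749], [287, 122, 18, 34, 435], [592, 170, 13, 37, 313]]
0 252 351 100
6 252 351 100
12 252 351 100
18 252 351 100
24 253 351 99
30 253 350 98
36 253 350 98
42 253 350 98
48 253 350 98
54 339 347 9
60 257 349 19
66 259 348 15
120 340 382 11
126 252 384 133
132 251 383 133
138 252 383 132
144 253 362 92
150 252 326 75
156 254 291 38
162 253 271 19
[0.677 0.102 0.458] [[137, 139, 134], [137, 139, 135], [89, 89, 85], [225, 225, 224], [226, 225, 224], [163, 164, 169]]
150 [[269, 31, 84, 86, 5011], [460, 37
[... 216 characters left out ...]
, 511], [533, 242, 42, 40, 424], [262, 324, 113, 33, 2923]]
170 [[269, 33, 84, 84, 4334], [307, 34, 46, 25, 318], [461, 37, 32, 32, 781], [153, 68, 26, 24, 367], [93, 75, 101, 127, 5415], [252, 121, 133, 46, 4058], [282, 170, 77, 17, 523], [560, 188, 66, 49, 1326], [587, 219, 47, 20, 315], [319, 325, 55, 25, 980]]
190 [[462, 38, 30, 30, 720], [270, 59, 82, 57, 3890], [93, 94, 87, 58, 3548]]
36 271 351 52
42 271 352 17
48 271 352 17
54 271 351 16
60 269 351 83
66 269 352 84
72 269 351 83
78 270 351 82
84 270 351 82
90 270 351 82
96 270 350 81
102 270 350 81
108 273 349 36
114 273 349 15
126 252 383 132
132 252 383 132
138 253 383 131
144 253 360 94
150 253 324 72
156 254 290 37
162 254 272 19
```

```bash
cat > e.py <<'E'
from h import *
def cross(g,a,b,thr,axis,lo,hi):
    pass
def rowedges(g,r,u0,u1,thr):
    s=g[r,u0:u1]; k=np.where(s>thr)[0]; i,j=k[0],k[-1]
    return u0+i-(s[i]-thr)/(s[i]-s[i-1]), u0+j+(s[j]-thr)/(s[j]-s[j+1])
def coledges(g,c,v0,v1,thr):
    s=g[v0:v1,c]; k=np.where(s>thr)[0]; i,j=k[0],k[-1]
    return (v0+i-(s[i]-thr)/(s[i]-s[i-1]) if i else np.nan), v0+j+(s[j]-thr)/(s[j]-s[j+1])
E
python3 - <<'E'
from e import *
D={}
for f,rows,cols,vr in (("w5.png",range(4,48,4),range(275,335,5),(0,75)),("w6.png",range(66,102,4),range(285,340,5),(47,118))):
    p,K,T=load(f); g=p.min(2).astype(float)
    L,Rr=np.array([rowedges(g,r,235,375,180) for r in rows]).T
    F=np.array([coledges(g,c,*vr,180) for c in cols]); rows=np.array(rows);cols=np.array(cols)
    l,r=np.polyfit(rows,L,1),np.polyfit(rows,Rr,1); fr=np.polyfit(cols,F[:,1],1)
    def X(s,q): v=(q[0]*s[1]+q[1])/(1-q[0]*s[0]); return np.array([s[0]*v+s[1],v])
    D[f]=dict(K=K,T=T,FL=X(l,fr),FR=X(r,fr)); 
    if f=="w6.png": bk=np.polyfit(cols,F[:,0],1); D[f]["BL"],D[f]["BR"]=X(l,bk),X(r,bk)
    for z in (.068,.074,.080):
        P={k:plane(K,T,*D[f][k],z)[:2] for k in D[f] if len(k)==2}
        fw=P["FL"]-P["FR"]; print(f,z,{k:v.round(4) for k,v in P.items()},"w",np.linalg.norm(fw).round(4),"head",(np.degrees(np.arctan2(fw[1],fw[0]))-90).round(2),
          [ (np.linalg.norm(P["BL"]-P["FL"]).round(4),np.degrees(np.arctan2(*(P["BL"]-P["FL"])[::-1])).round(2),np.degrees(np.arctan2(*(P["BR"]-P["FR"])[::-1])).round(2), (sum(P.values())/4).round(4))] if "BL" in P else "")
for k in("FL","FR"):
    print(k,tri(ray(D["w5.png"]["K"],D["w5.png"]["T"],*D["w5.png"][k]),ray(D["w6.png"]["K"],D["w6.png"]["T"],*D["w6.png"][k])))
p,K,T=load("w6.png"); g=p.min(2)
for r in (36,42,48,54,110,113): print(r,g[r,264:290].tolist(),g[r,334:358].tolist())
for c in (276,345): print(c,g[100:124,c].tolist(),g[26:62,c].tolist())
s=ctrl.get_state();print(s["position"])
# plate in hand
for f,h in(("w6.png",.0146),):
    pass
E
```

```text
w5.png 0.068 {'FL': array([0.6688, 0.1564]), 'FR': array([0.6554, 0.0695])} w 0.0879 head -8.77 
w5.png 0.074 {'FL': array([0.6681, 0.1554]), 'FR': array([0.6549, 0.0701])} w 0.0864 head -8.77 
w5.png 0.08 {'FL': array([0.6673, 0.1545]), 'FR': array([0.6544, 0.0706])} w 0.0848 head -8.77 
w6.png 0.068 {'FL': array([0.667, 0.156]), 'FR': array([0.6551, 0.0695]), 'BL': array([0.7154, 0.15  ]), 'BR': array([0.7041, 0.063 ])} w 0.0873 head -7.8 [(np.float64(0.0488), np.float64(-7.0), np.float64(-7.58), array([0.6854, 0.1096]))]
w6.png 0.074 {'FL': array([0.6671, 0.1552]), 'FR': array([0.6555, 0.07  ]), 'BL': array([0.7148, 0.1493]), 'BR': array([0.7037, 0.0636])} w 0.0859 head -7.8 [(np.float64(0.0481), np.float64(-7.0), np.float64(-7.58), array([0.6853, 0.1095]))]
w6.png 0.08 {'FL': array([0.6673, 0.1543]), 'FR': array([0.6558, 0.0705]), 'BL': array([0.7142, 0.1486]), 'BR': array([0.7032, 0.0642])} w 0.0846 head -7.8 [(np.float64(0.0473), np.float64(-7.0), np.float64(-7.58), array([0.6851, 0.1094]))]
FL (array([0.66728512, 0.15433038, 0.08045655]), np.float64(0.00011438075970937782))
FR
[... 1512 characters left out ...]
25, 220, 195, 155, 141, 141, 147, 150, 152, 152, 154]
276 [214, 214, 213, 215, 212, 204, 186, 175, 189, 201, 203, 206, 208, 207, 206, 190, 152, 116, 108, 135, 158, 172, 180, 184] [138, 139, 139, 141, 148, 165, 167, 172, 186, 211, 221, 223, 222, 222, 222, 221, 216, 213, 210, 209, 210, 209, 209, 212, 210, 212, 212, 212, 214, 214, 214, 204, 186, 191, 213, 221]
345 [225, 225, 225, 225, 225, 225, 223, 215, 205, 214, 220, 221, 223, 224, 224, 219, 184, 134, 119, 143, 164, 176, 181, 183] [145, 143, 143, 140, 131, 119, 132, 156, 168, 177, 195, 206, 208, 211, 215, 216, 216, 216, 216, 214, 211, 209, 207, 206, 206, 205, 206, 207, 208, 204, 192, 165, 143, 156, 191, 216]
[0.59296906 0.11035925 0.294377  ]
```

```bash
python3 - <<'E'
from h import *
p,K,T=load("w6.png")
q={k:plane(K,T,*v,.054)[:2] for k,v in dict(bl=(278.7,45),br=(343.05,45),fl=(279.85,111.5),fr=(341.65,111.5)).items()}
mb,mf=(q["bl"]+q["br"])/2,(q["fl"]+q["fr"])/2
an=lambda d:np.degrees(np.arctan2(d[1],d[0])).round(2)
print(q,"widths",np.linalg.norm(q["bl"]-q["br"]),np.linalg.norm(q["fl"]-q["fr"]),"mid",mf,mb,"head",an(mb-mf),an(q["bl"]-q["fl"]),an(q["br"]-q["fr"]))
me=plane(K,T,276,115.6,.054)[:2],plane(K,T,345,116.2,.054)[:2]; print("mouth",me)
h=np.radians(-7.3); d=np.array([np.cos(h),np.sin(h)]); c=np.array([.6853,.1095])
print("lat of lane mids vs lamp centre",[(m-c)@[-d[1],d[0]] for m in (mf,mb)],"mouth x",[(m-c)@d for m in me])
for x in (-114,): print(c+d*x/1000)
# plate nose in hand
E
```

```text
{'bl': array([0.72907436, 0.13886841]), 'br': array([0.72089639, 0.07000906]), 'fl': array([0.66024176, 0.148233  ]), 'fr': array([0.6519153 , 0.07833817])} widths 0.06934326421221439 0.07038903538083975 mid [0.65607853 0.11328559] [0.72498538 0.10443874] head -7.32 -7.75 -6.88
mouth (array([0.65627042, 0.15329377]), array([0.64627451, 0.07504493]))
lat of lane mids vs lamp centre [np.float64(4.1886521095920434e-05), np.float64(2.236679702136063e-05)] mouth x [np.float64(-0.034358922444966855), np.float64(-0.03433115036125262)]
[0.57222403 0.12398537]
```

Dock measured: lamp centre (.6853,.1095), heading -7.3°, lane width about 70 mm, lamp top at 75 mm. I'll set the carrier down in line with the lane, just outside the mouth.

Call:
carry_out:
  steps:
    - [0,0,-0.5,-1,0.7,-1,0.5]
    - [0,0,-0.5,-2.1,1.4,-3,0.5]
    - [0,0,-0.5,-2.1,1.4,-6,0.5]
    - [0,0,-0.5,-2.1,1.4,-10,0.5]
    - [0,0,-0.5,-2.1,1.4,-14,0.5]
    - [0,0,-0.5,-2.1,1.4,-18,0.5]
    - [0,0,-0.5,-2.1,1.4,-22,0.5]
    - [0,0,-0.5,-2.1,1.4,-25,0.5]
    - [0,0,-0.5,-2.1,1.4,-27,0.5]
    - [0,0,-0.5,-2.1,1.4,-28,0.5]
    - [0,0,-0.5,-2.1,1.4,-28.3,0.5]
    - [0,0,-0.5,-2.1,1.4,-28.3,0.5]

```text
time: 15.35
position: [0.573, 0.1247, 0.013]
tool_rot: [-3.135, 0.198, -0.0]
ft_force: [-0.5, 0.0, -4.5]
grip_width: 0.68
grip_force: 50.0
```

```bash
python3 - <<'E'
from plate import *
s=ctrl.get_state(); r=s["tool_rot"]; print(s["position"].round(4),2*np.degrees(np.arctan(r[1]/r[0])),s["joint_positions"].round(2),s["ft_force"].round(1))
p,K,T=grab("wrist","w7.png"); h=np.radians(-7.3); t=s["position"]; o=t[:2]-.006*np.array([np.cos(h),np.sin(h)])
nose(p,K,T,[*o,h],.014+t[2]-.0057)
c=np.array([.6853,.1095]);d=np.array([np.cos(h),np.sin(h)]);print("tcp in dock",(t[:2]-c)@d,(t[:2]-c)@[-d[1],d[0]])
E
```

```text
[0.573  0.1247 0.013 ] -7.231113622926869 [-0.78  0.44  0.63  1.85 -0.31  0.96 -1.71] [-0.5  0.  -4.5]
nose [0.6447 0.1182] head L,R,N -7.0 -1.08 83.06 width 0.06
tcp in dock -0.11330490633125984 0.0008510936292901544
```

Call:
carry_out:
  steps:
    - [0,0,0,0,-0.1,-0.3,0.5]
    - [0,0,0,0,-0.1,-0.6,0.5]
    - [0,0,0,0,-0.1,-0.7,0.5]
    - [0,0,0,0,-0.1,-0.7,0.5]
    - [0,0,0,0,-0.1,-0.7,1]
    - [0,0,0,0,-0.1,-0.7,1]
    - [0,0,0,0,-0.1,-0.7,1]
    - [0,0,0,0,-0.1,-0.7,1]
    - [0,0,0,0,-0.1,-0.7,1]

```text
time: 16.3
position: [0.5732, 0.1236, 0.0058]
tool_rot: [-3.135, 0.199, -0.001]
ft_force: [-0.4, 0.2, 0.4]
grip_width: 0.983
grip_force: 0.0
```

Call:
carry_out:
  steps:
    - [0,0,0,0,0,0.6,1]
    - [0,0,0,0,0,1.3,1]
    - [0,0,0,0,0,1.3,1]
    - [0,0,0,-2,0.3,1.3,1]
    - [0,0,0,-5,0.6,1.3,1]
    - [0,0,0,-6.7,0.9,1.3,1]
    - [0,0,0,-6.7,0.9,1.3,1]
    - [0,0,0,-6.7,0.9,1.3,1]

```text
time: 17.1
position: [0.5066, 0.1329, 0.0191]
tool_rot: [-3.135, 0.198, -0.002]
ft_force: [0.3, 0.2, 0.3]
grip_width: 1.001
grip_force: 0.0
```

```bash
python3 - <<'E'
from plate import *
s=ctrl.get_state(); r=s["tool_rot"]; print(s["position"].round(4),2*np.degrees(np.arctan(r[1]/r[0])),s["joint_positions"].round(2),s["ft_force"].round(1))
p,K,T=grab("wrist","w8.png"); h=np.radians(-7.3); t=s["position"]; d=np.array([np.cos(h),np.sin(h)])
nm,dd,w=nose(p,K,T,[*(t[:2]+.062*d),h],.014)
c=np.array([.6853,.1095]);e=[-d[1],d[0]];print("tcp in dock",(t[:2]-c)@d,(t[:2]-c)@e,"nose",(nm-c)@d,(nm-c)@e)
E
```

```text
[0.5066 0.1329 0.0191] -7.219787016387625 [-0.89  0.3   0.66  2.   -0.23  0.92 -1.81] [0.3 0.2 0.3]
nose [nan nan] head L,R,N 0.0 0.0 0.0 width nan
tcp in dock -0.1802031984582003 0.0005553270628483954 nose nan nanplate.py:15: RuntimeWarning: invalid value encountered in scalar divide
  out.append(o+q+n*(t[max(0,i-3):i+4]@w/w.sum()))
plate.py:23: RuntimeWarning: invalid value encountered in divide
  dl*=np.sign(dl@ex); dr*=np.sign(dr@ex); d=(dl+dr)/np.linalg.norm(dl+dr); e=np.array([-d[1],d[0]])
```

View pics/w8.png

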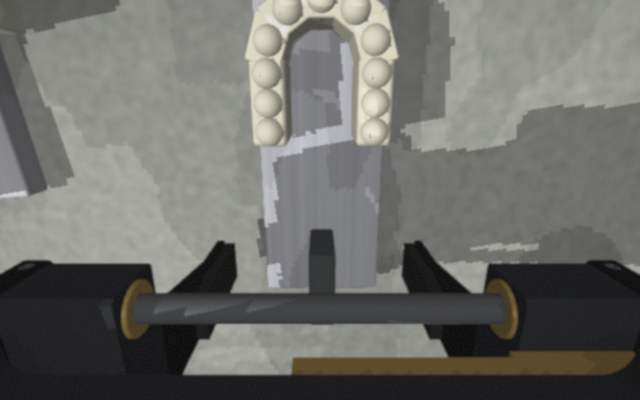

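The fin sits at columns 309–333, centred between the fingers, and the plate is straight. I'll grip the fin and slide the carrier in.

Call:
carry_out:
  steps:
    - [0,0,0,0,0,0,0]
    - [0,0,0,0,0,0,0]
    - [0,0,0,0,0,0,0]
    - [0,0,0,0,0,0,0]
    - [0,0,0,0,0,0,0]
    - [0,0,0,0,0,0,0]
    - [0,0,0,0,0,0,0]
    - [0,0,0,0,0,0,0]
    - [0,0,0,0,0,0,0]
    - [0,0,0,0,0,0,0]
  squeeze: 25

```text
time: 18.15
position: [0.5059, 0.1326, 0.0186]
tool_rot: [3.135, -0.199, -0.0]
ft_force: [-0.4, 1.0, 0.8]
grip_width: 0.172
grip_force: 0.0
```

Call:
carry_out:
  steps:
    - [0,0,0,0.4,-0.05,0,0]
    - [0,0,0,1.2,-0.15,0,0]
    - [0,0,0,2,-0.26,0,0]
    - [0,0,0,2.8,-0.36,0,0]
    - [0,0,0,3.6,-0.46,0,0]
    - [0,0,0,4.2,-0.54,0,0]
    - [0,0,0,4.5,-0.58,0,0]
    - [0,0,0,4.5,-0.58,0,0]

```text
time: 18.95
position: [0.5519, 0.1264, 0.0185]
tool_rot: [3.135, -0.199, 0.002]
ft_force: [-0.7, -0.2, -1.3]
grip_width: 0.133
grip_force: 25.0
```

```bash
cat > st.py <<'E'
from h import *
s=ctrl.get_state(); r=s["tool_rot"]; h=np.radians(-7.3); t=s["position"]; d=np.array([np.cos(h),np.sin(h)])
c=np.array([.6853,.1095]);e=[-d[1],d[0]]
print(t.round(4),2*np.degrees(np.arctan(r[1]/r[0])).round(2),s["joint_positions"].round(2),s["ft_force"].round(1),s["torque"].round(2),"tcp in dock",(t[:2]-c)@d,(t[:2]-c)@e)
E
python3 st.py
```

```text
[0.5519 0.1264 0.0185] -7.28 [-0.82  0.39  0.65  1.89 -0.28  0.95 -1.74] [-0.7 -0.2 -1.3] [0.05 0.39 0.04] tcp in dock -0.13450901046536118 -0.00019166531797009187
```

Call:
carry_out:
  steps:
    - [0,0,0,0.5,-0.06,0,0]
    - [0,0,0,1.2,-0.15,0,0]
    - [0,0,0,2,-0.26,0,0]
    - [0,0,0,2.7,-0.35,0,0]
    - [0,0,0,3.2,-0.41,0,0]
    - [0,0,0,3.6,-0.46,0,0]
    - [0,0,0,3.7,-0.47,0,0]
    - [0,0,0,3.7,-0.47,0,0]

```text
time: 19.75
position: [0.5885, 0.1218, 0.0185]
tool_rot: [3.135, -0.199, 0.002]
ft_force: [0.3, -0.3, -1.4]
grip_width: 0.135
grip_force: 25.0
```

Call:
carry_out:
  steps:
    - [0,0,0,0.1,-0.01,0,0]
    - [0,0,0,0.2,-0.03,0,0]
    - [0,0,0,0.3,-0.04,0,0]
    - [0,0,0,0.4,-0.05,0,0]
    - [0,0,0,0.4,-0.05,0,0]

```text
time: 20.25
position: [0.5922, 0.1216, 0.0185]
tool_rot: [3.135, -0.199, 0.001]
ft_force: [-2.3, -0.2, -1.7]
grip_width: 0.137
grip_force: 25.0
```

```bash
python3 st.py
```

```text
[0.5922 0.1216 0.0185] -7.24 [-0.76  0.46  0.63  1.8  -0.32  0.99 -1.7 ] [-2.3 -0.2 -1.7] [-0.02  0.52 -0.02] tcp in dock -0.09386736667262201 0.0001484815247594348
```

Call:
carry_out:
  steps:
    - [0,0,0,0.1,-0.01,0,0]
    - [0,0,0,0.2,-0.03,0,0]
    - [0,0,0,0.3,-0.04,0,0]
    - [0,0,0,0.4,-0.05,0,0]
    - [0,0,0,0.4,-0.05,0,0]

```text
time: 20.75
position: [0.596, 0.121, 0.0185]
tool_rot: [3.135, -0.199, -0.0]
ft_force: [-1.9, 1.1, -2.3]
grip_width: 0.137
grip_force: 25.0
```

Call:
carry_out:
  steps:
    - [0,0,0,0.1,-0.01,0,0]
    - [0,0,0,0.2,-0.03,0,0]
    - [0,0,0,0.2,-0.03,0,0]

```text
time: 21.05
position: [0.596, 0.1211, 0.0185]
tool_rot: [-3.135, 0.198, 0.007]
ft_force: [-8.0, 0.4, 3.8]
grip_width: 0.135
grip_force: 25.0
```

```bash
python3 st.py
```

```text
[0.596  0.1211 0.0185] -7.24 [-0.75  0.47  0.63  1.78 -0.33  0.99 -1.69] [-8.   0.4  3.8] [ 0.01  1.76 -0.03] tcp in dock -0.09005086250509524 0.00013866904716545265
```

Call:
carry_out:
  steps:
    - [0,0,0,0.1,-0.01,0,0]
    - [0,0,0,0.1,-0.01,0,0]
    - [0,0,0,0.1,-0.01,0,0]

```text
time: 21.35
position: [0.596, 0.1211, 0.0185]
tool_rot: [-3.135, 0.198, 0.01]
ft_force: [-10.7, 0.6, 6.0]
grip_width: 0.135
grip_force: 25.0
```

Call:
carry_out:
  steps:
    - [0,0,0,0,0,0,0.5]
    - [0,0,0,0,0,0,0.5]
    - [0,0,0,0,0,0,0.5]
    - [0,0,0,0,0,0,0.5]
    - [0,0,0,0,0,0,0.5]
    - [0,0,0,-1,0.1,2,0.5]
    - [0,0,0,-2,0.2,6,0.5]
    - [0,0,0,-3,0.3,10,0.5]
    - [0,0,0,-3,0.3,15,0.5]
    - [0,0,0,-2,0,20,0.5]
    - [0,0,0,0,0,23,0.5]
    - [0,0,0,2,0,24,0.5]

```text
time: 22.55
position: [0.6215, 0.121, 0.2639]
tool_rot: [-3.132, 0.198, -0.011]
ft_force: [-0.3, -0.5, -0.1]
grip_width: 0.502
grip_force: 0.0
```

Call:
carry_out:
  steps:
    - [0,0,0,1,0,1,1]
    - [0,0,0,2,0,2,1]
    - [0,0,0,3,0,3,1]
    - [0,0,0,3,0,3,1]
    - [0,0,0,3,0,3,1]

```text
time: 23.05
position: [0.6488, 0.1204, 0.2882]
tool_rot: [3.135, -0.199, -0.001]
ft_force: [0.0, 0.2, 0.3]
grip_width: 0.867
grip_force: 0.0
```

```bash
python3 st.py; python3 - <<'E'
from plate import *
p,K,T=grab("wrist","w9.png"); q,K2,T2=grab("top","top9.png"); a,K0,T0=load("top0.png")
h=np.radians(-7.3);d=np.array([np.cos(h),np.sin(h)]);e=np.array([-d[1],d[0]]);c=np.array([.6853,.1095])
for z,pts in((.014,[(-.11,-.03),(-.11,.03),(.05,0)]),(.046,[(-.092,0)])): print(z,[proj(K,T,np.append(c+x*d+y*e,z)).round(1) for x,y in pts])
g=p.min(2)
# tail edge: scan along dock x at y=+-.018, plane .014 ; nose: same beyond lamp ; sides: scan across at x=-.06
def scan(A,n,z,t): return [int(g[tuple(np.clip(np.round(proj(K,T,np.append(c+A+n*s,z))).astype(int),0,[639,399])[::-1])]) for s in t]
t=np.arange(-.13,-.095,.001); print("tail",[scan(y*e,d,.014,t) for y in (-.02,.02)])
t=np.arange(.035,.06,.001); print("nose",[scan(y*e,d,.014,t) for y in (-.015,.015)])
t=np.arange(-.04,.0401,.001)
for x in(-.05,-.1): print("across",x,scan(x*d,e,.014,t))
df=cv2.absdiff(cv2.GaussianBlur(a,(0,0),1),cv2.GaussianBlur(q,(0,0),1)).max(2)
for n,(u,v) in dict(bottle=(334,160),cup=(333,257),bowl=(160,220),half=(405,228),busy=(230,190),rack=(436,208)).items(): print(n,df[v-10:v+10,u-10:u+10].mean().round(1))
E
```

```text
[0.6488 0.1204 0.2882] -7.28 [-0.75  0.38  0.72  1.34 -0.25  1.51 -1.75] [0.  0.2 0.3] [-0.02  0.19  0.01] tcp in dock -0.037589941105581504 0.0061356821140772415
0.014 [array([346.6, 212.9]), array([302.2, 212.9]), array([325. ,  88.3])]
0.046 [array([324.9, 207.9])]
tail [[145, 151, 155, 155, 154, 150, 150, 145, 145, 145, 144, 143, 141, 141, 138, 137, 137, 137, 140, 140, 162, 181, 186, 186, 175, 151, 151, 139, 138, 138, 136, 137, 137, 137, 138], [129, 128, 128, 128, 126, 128, 128, 127, 128, 128, 126, 129, 129, 129, 127, 127, 127, 124, 127, 127, 140, 160, 160, 171, 172, 173, 173, 174, 176, 176, 176, 176, 176, 176, 178]]
nose [[119, 119, 124, 124, 144, 167, 177, 175, 171, 167, 167, 167, 167, 162, 146, 141, 159, 159, 168, 169, 169, 165, 152, 125, 102], [122, 122, 123, 123, 123, 123, 121, 120, 116, 113, 113, 113, 113, 111, 102, 95, 103, 103, 110, 113, 114, 116, 120, 117, 104]]
across -0.05 [141, 141, 126, 111, 103, 103, 98, 96, 95, 95, 97, 114, 147, 172, 172, 180, 180, 180, 180, 181, 182, 183, 181, 181, 178, 177, 179, 179, 181, 181, 182, 182, 182, 181, 184, 182, 182, 182, 182, 183, 183, 184, 182, 179, 179, 172, 167, 164, 165, 165, 166, 167, 167, 167, 166, 161, 162, 162, 166, 175, 183, 183, 183, 181, 180, 179, 179, 174, 167, 165, 165, 154, 144, 133, 129, 129, 129, 129, 128, 128, 129]
across -0.1 [148, 148, 140, 126, 114, 114, 108, 108, 106, 106, 106, 112, 122, 122, 132, 135, 136, 136, 136, 137, 136, 136, 135, 135, 134, 134, 135, 137, 135, 135, 131, 126, 116, 116, 102, 85, 76, 76, 79, 78, 79, 79, 81, 80, 81, 81, 90, 117, 117, 145, 163, 168, 168, 167, 165, 162, 162, 164, 170, 176, 176, 176, 176, 174, 174, 173, 173, 173, 173, 176, 176, 161, 161, 139, 129, 131, 131, 132, 133, 131, 131]
bottle 12.8
cup 9.7
bowl 3.3
half 11.2
busy 36.6
rack 18.9
```

```bash
python3 -c "
from bench import ctrl
print(ctrl.close_job())"
```

```text
the job is handed in; nothing more can be done
None
```

I loaded the horseshoe carrier into the free dock (the one beside the bottle) and handed the job in at about 23 s: it sits straight and home against the stop, fin outside and released, and I felt no contact with anything else, though the before/after top views could not confirm that the other objects stayed put.

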